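# Grade three lid struts by feel and rack them

## Task

The three lid struts in the right-hand rack look the same but are of different strengths: gently press their rod ends square against the cast-iron angle plate to feel how hard each springs back. Lay them in the empty left-hand rack in order, softest in its left lane, medium in the middle, firmest in the right, each fully down in its notches with the tube central across the boards, and leave the other tools where they are.

Things in the scene. Friction and masses are not known exactly. Their poses are not given: they have to be found in the camera images.
- rack_in: blue steel V rack on the right, fixed, with the three lid struts in it, one a lane: base 100 x 224 x 10 mm, two cross-boards 12 mm thick centred 36 mm before and behind the middle, each with three 45 degree V notches 56 mm apart, 28 deep, peaks 60 mm above the table. Origin on the table under its middle; x along the lanes, away from the robot, y left
- in_left (a point): middle of the loaded rack's left lane, on the axis of the strut in it, 45.5 mm above the table; x along the lane. Each strut lies in its V with the rod end pointing along +x; the middle of its tube is up to 7 mm before or behind this point, which must be felt or seen
- in_middle (a point): the same for its middle lane. The struts look alike: dark tube 18 mm across and 116 long, fixed socket (18 x 18 x 22 mm) behind it, bright 8 mm rod ahead with a like socket on its end. The flat rod end is 118 mm ahead of mid-tube with the rod out; total 196 mm, about 0.17 kg. Each can be gripped by the tube between the boards (60 mm clear)
- in_right (a point): the same for its right lane. Springs: rod travel 30 mm. One strut (soft) begins to give at 1 N and stiffens by 0.1 N per mm, one (medium) at 3 N and 0.3 N per mm, one (firm) at 5 N and 0.6 N per mm (23 N fully in). Which lane holds which is different at each start and cannot be seen
- plate_face (a point): point on the upright front face of the angle plate: middle of its 120 mm width, 45 mm above the table. Its x axis points into the plate, square to the face, away from the robot; y along the face to the left, z up
- angle_plate: dark cast-iron angle plate fixed to the table: upright plate 120 wide, 90 high, 14 mm thick, on a foot that reaches 80 mm back from the face, two webs behind. Origin on the table below the middle of the front face; axes as plate_face
- rack_out: empty blue steel V rack on the left, fixed, same shape and axes as rack_in. A strut lies in it with its tube in one notch of each board and its sockets outside the boards (84 mm over the boards, 116 mm between tail socket and tube end)
- lane_left (a point): middle of the empty rack's left lane (seen from the robot), 45.5 mm above the table: where mid-tube of a strut is that lies central in this lane; x along the lane
- lane_middle (a point): the same for its middle lane
- lane_right (a point): the same for its right lane
- marker: loose marker pen, 138 mm long, 18 mm high, a bystander
- tape_black: loose roll of black tape, 53 mm across, 19 mm high, a bystander
- pliers_a: loose pliers with dark handles, 185 x 60 x 19 mm, a bystander

How it is judged:
By the outcome, as a careful person would: the job done as asked, in the order asked, and still so for the second after the job is handed in, with the robot touching nothing.
It also fails if it takes over 72 s, if anything falls off the work surface, if the arm or the gripper's body presses on something with over 40 N, if the wrist force passes 120 N, or if a joint passes its speed limit or range.

## Robot

A 7-joint arm with a two-finger parallel gripper is mounted at the origin on a cart in front of the work surface, level with it; the furniture and walls round the work are solid. World frame = base frame: x ahead of the robot, y to its left, z up, the work surface at z = 0. Lengths are in m, angles in rad, forces in N, time in s.
With the tool pointing down it reaches from about 0.4 to 0.85 m from the base axis. Payload 4.5 kg.
Tool frame: the origin (TCP) lies midway between the tips of the shut fingers; the grasp point (between the pads) lies 19 mm behind it (r.grip_point_offset is the distance from the TCP to the grasp point, in m); z points along the fingers, y is the line along which they close (so a half turn about z gives the same grasp; the last joint's range is limited). The gripper opens to 88 mm and grips with 3 to 60 N. Pads are 18 mm wide; open, the fingers measure 123 mm over their backs; the gripper's body (75 mm by 187 mm) begins 45 mm behind the grasp point.
Start: joints at [-1.266, 0.689, -0.195, 1.565, 0.157, 0.902, -0.215], TCP at [0.167, 0.602, 0.239] pointing down, gripper open.
Joint ranges: [-3.01, 3.01], [-0.46, 2.08], [-1.47, 1.51], [0.13, 2.56], [-1, 4.14], [0.04, 2.09], [-2.66, 2.66]. Speed limits (rad/s): [2.57, 2.57, 3.14, 3.14, 3.14, 3.14, 3.14].

## Interface

Orientations are given as a unit quaternion [x, y, z, w].
In Python, from plant import r, optics gives the robot as it stands.
- The arm moves only by the shell command python3 -m pendant 'ROWS' [OPENING] [FORCE]. ROWS is JSON, a list of rows, each a list of 6 numbers: the shift along the tool's x, y, z as a fraction of full scale, then the turn, a rotation vector about the tool's x, y, z as a fraction of full scale. A call has 1 to 5 rows; each row shifts and turns the commanded pose from where the row before left it, along the tool's axes as they then stand; what a row does not reach is not made up. Full scale, the value 1, is 0.025 m for a shift and pi rad for a turn. A row lasts 1/12 s, in which the tool goes at most 41.7 mm and 7.16 degrees, less where a joint would pass 70% of its speed; a pose out of reach is approached as far as the arm can. A call with a number of a shift or a turn outside -1 to 1 is refused whole. A call with a gripper value outside its range is refused whole. OPENING is the opening, from -1 (shut) to 1 (fully open), set as the call begins (- or left out, the last holds). The fingers move at their own pace and stop on an object; FORCE is the grip in N (left out, the last holds). Time passes only in rows, so rows that do not move let the fingers close. It gives the time, the measured TCP pose, the force, the opening and the grip force at its end, in the units of the state.
- r.get_state(): the state, without advancing time (a new reading comes with each control period).
- optics.snapshot(name): name is "scene" or "top" or "wrist"; returns (picture, depth): 480x640x3 uint8, blue, green, red; 480x640 float32, m along the optical axis (not along the pixel's ray), 0 where there is no reading.
- optics.calibration(name): a dict with "vfov" (degrees; the focal length in pixels is half the picture's height over the tangent of half this angle, whatever the lens; pixels are square), "cx", "cy" (the principal point, pixels), "k1" (the pictures are not rectified: a ray, as slopes to the right and down, at radius r is drawn at 1 + k1 r^2 times it, then the intrinsics apply), "cam_to_world" (4x4, takes a point from camera to world coordinates); the wrist camera has in their place "tool_from_camera" (4x4, takes a point from camera to tool coordinates, whose origin is the TCP and whose axes are the flange's). Camera axes: x right, y up, looking along -z (the intrinsics and any distortion apply to the point x, -y, -z); pixel columns grow to the right and rows downward; lengths in m; the calibration is good to about 2 mm. A picture is of the moment at which its call begins: read the wrist's pose just before it. calibration takes no time and is no camera call.
- r.finish_job(): hands the job in; it is judged then, once.
The state is a dict: "clock": time; "q": joint angles; "qd": joint speeds; "joint_torque": joint torques, N m; "tool_pos": TCP position; "eef_rot": TCP orientation; "contact_force": force on the tool from outside, world axes, zero at the start; "moment": the same for the moment, N m; "opening": opening from 0.0 (shut) to 1.0 (fully open); "finger_force": force on a finger pad.
Only numpy, scipy, OpenCV 4.12 (cv2) and the standard library are available. Lean on these libraries where they do the work, as an engineer would, in place of code of your own. Each camera call takes 0.05 s, during which the arm holds its last target. There are 200 camera calls.

## Working session

There is one attempt and no reset: what is moved stays moved. The work goes in short steps, Python scripts to look and compute and a shell command to move; the robot and the scene stay as the last step left them, time stands still between calls to the robot, and variables do not carry over. Pictures are saved under pics/ and viewed, at most 10 in all, crops included, and the job is handed in when it is done.

```bash
ls; mkdir -p pics
cat > h.py <<'E'
import numpy as np, cv2
from plant import r, optics
def save(cam,name):
    im,d=optics.snapshot(cam); cv2.imwrite(f'pics/{name}.png',im); np.save(f'pics/{name}.npy',d); return im,d
E
python3 - <<'E'
from h import *
for c in('top','scene'):
    save(c,c+'0')
    print({k:(np.round(v,4).tolist() if hasattr(v,'shape') else v) for k,v in optics.calibration(c).items()})
print({k:np.round(v,3).tolist() for k,v in r.get_state().items()}, r.grip_point_offset)
E
```

```text
pics
{'vfov': 43.13722397335829, 'cx': 318.68256468110144, 'cy': 250.29550430458357, 'k1': 0.06199612263491721, 'cam_to_world': [[-0.0232, 0.9966, -0.0795, 0.4622], [-0.9997, -0.0239, -0.0071, 0.0175], [-0.0089, 0.0793, 0.9968, 1.251], [0.0, 0.0, 0.0, 1.0]]}
{'vfov': 48.2805809696773, 'cx': 320.7699077004409, 'cy': 240.9428742419963, 'k1': 0.053775375381664596, 'cam_to_world': [[0.6959, 0.4952, -0.5201, -0.1026], [-0.7179, 0.4633, -0.5195, -0.6705], [-0.0163, 0.7349, 0.6779, 0.9158], [0.0, 0.0, 0.0, 1.0]]}
{'clock': 0.1, 'q': [-1.266, 0.69, -0.195, 1.566, 0.157, 0.903, -0.215], 'qd': [0.001, -0.003, -0.002, -0.004, -0.0, -0.001, -0.0], 'joint_torque': [-0.004, -52.85, -1.272, -15.384, -0.053, 0.002, 0.0], 'tool_pos': [0.167, 0.602, 0.238], 'eef_rot': [0.135, 0.991, -0.001, -0.0], 'contact_force': [0.752, -0.223, 0.04], 'moment': [0.03, 0.003, -0.05], 'finger_force': 0.0, 'opening': 1.002} 0.0187
```

View pics/top0.png

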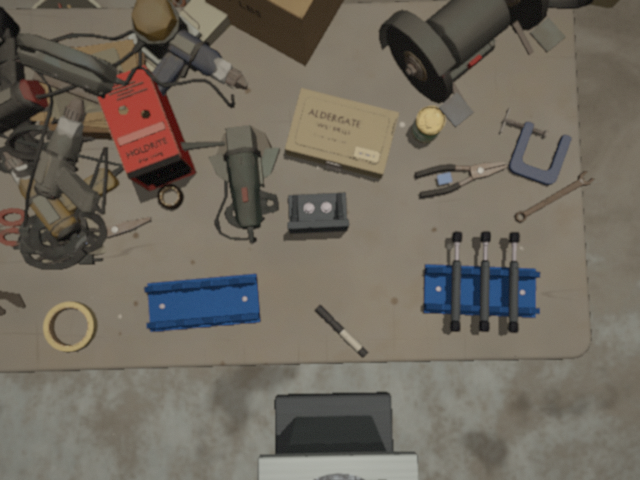

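View pics/scene0.png

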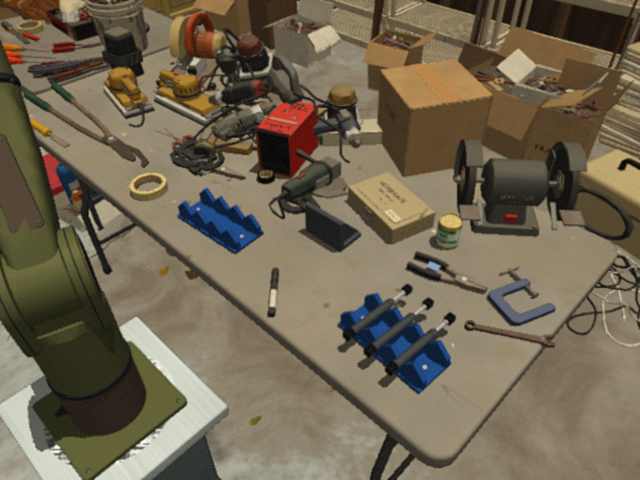

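Run:
```python
import cv2,numpy as np
im=cv2.imread('pics/top0.png')
def z(x,y,w,h,s): return cv2.resize(im[y:y+h,x:x+w],None,fx=s,fy=s,interpolation=cv2.INTER_CUBIC)
c=np.zeros((600,800,3),np.uint8)
a=z(415,225,130,115,3); b=z(140,265,130,75,3); p=z(280,180,80,60,4); 
c[:345,:390]=a; c[:225,400:790]=b; c[350:590,:320]=p
s=cv2.imread('pics/scene0.png')[180:260,290:370]; c[230:550,400:720]=cv2.resize(s,None,fx=4,fy=4,interpolation=cv2.INTER_CUBIC)
cv2.imwrite('pics/crop.png',c)
```

```text
(no output)
```

View pics/crop.png

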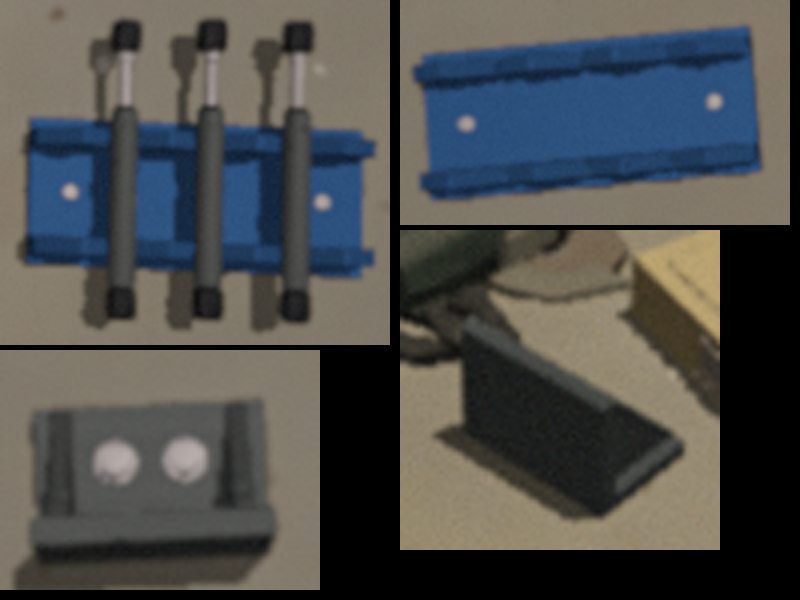

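```bash
cat >> h.py <<'E'
def ray(cam,u,v):
    c=optics.calibration(cam); f=240/np.tan(np.radians(c['vfov'])/2)
    d=np.array([(u-c['cx'])/f,(v-c['cy'])/f]); s=d.copy()
    for _ in range(20): s=d/(1+c['k1']*(s@s))
    return np.array([s[0],-s[1],-1.])
def onz(cam,u,v,z):
    T=np.array(optics.calibration(cam)['cam_to_world']); w=T[:3,:3]@ray(cam,u,v); o=T[:3,3]
    return o+w*(z-o[2])/w[2]
E
python3 - <<'E'
from h import *
A=lambda p,z:onz('top',415+p[0]/3,225+p[1]/3,z)
def pr(n,*a): print(n,*[np.round(x,4) for x in a])
b1,b2=A((70,191),.01),A((322,202),.01); d=b1-b2
pr('in',(b1+b2)/2,np.linalg.norm(d),np.degrees(np.arctan2(-d[0],d[1])))
for n,t,rr in(('L',(120,318),(127,20)),('M',(208,319),(212,20)),('R',(295,321),(299,23))):
    a,b=A(t,.0455),A(rr,.0455);d=b-a;L=np.linalg.norm(d);pr(n,a+d*78/196,L,np.degrees(np.arctan2(d[1],d[0])))
B=lambda p,z:onz('top',140+(p[0]-400)/3,265+p[1]/3,z)
b1,b2=B((466,124),.01),B((714,102),.01); d=b1-b2
pr('out',(b1+b2)/2,np.linalg.norm(d),np.degrees(np.arctan2(-d[0],d[1])))
# outer top edges of peaks at corners
P=lambda p,z:onz('top',280+p[0]/4,180+(p[1]-350)/4,z)
b1,b2=P((36,546),.09),P((274,538),.09); d=b1-b2
pr('plate',b1,b2,(b1+b2)/2,np.linalg.norm(d),np.degrees(np.arctan2(-d[0],d[1])))
D=np.load('pics/top0.npy')
for u,v in((319,224),(319,226),(319,228),(319,230),(455,293),(484,293),(514,293),(438,289),(244,299)):
    T=np.array(optics.calibration('top')['cam_to_world']);w=T[:3,:3]@(ray('top',u,v)*D[v,u])+T[:3,3];pr((u,v),w)
E
```

```text
in [ 0.4717 -0.2988  0.01  ] 0.1682 -3.7387
L [ 0.4711 -0.2424  0.0455] 0.1959 -3.7708
M [ 0.4696 -0.2987  0.0455] 0.1961 -3.4225
R [ 0.4668 -0.3548  0.0455] 0.195 -3.6532
out [0.4599 0.2632 0.01  ] 0.1681 3.6246
plate [0.5972 0.0819 0.09  ] [ 0.5983 -0.0326  0.09  ] [0.5978 0.0246 0.09  ] 0.1145 0.5447
(319, 224) [0.6058 0.024  0.0877]
(319, 226) [0.602  0.0241 0.0871]
(319, 228) [0.5993 0.0242 0.0771]
(319, 230) [0.599  0.0245 0.0454]
(455, 293) [ 0.4675 -0.2383  0.0558]
(484, 293) [ 0.4663 -0.295   0.0533]
(514, 293) [ 0.4651 -0.3519  0.0562]
(438, 289) [ 0.4764 -0.213   0.0161]
(244, 299) [0.4653 0.1808 0.0093]
```

```bash
cat > go.py <<'E'
import sys; from h import *; from scipy.spatial.transform import Rotation as R
P=dict(inL=(.4711,-.2424,-3.7),inM=(.4696,-.2987,-3.7),inR=(.4668,-.3548,-3.7),outL=(.4564,.3191,3.6),outM=(.4599,.2632,3.6),outR=(.4634,.2073,3.6),plate=(.598,.0246,.5))
def go(x,y,z,yaw):
    s=r.get_state(); Q=R.from_quat(s['eef_rot']).as_matrix()
    T=np.array([[-np.cos(np.radians(yaw)),-np.sin(np.radians(yaw)),0],[-np.sin(np.radians(yaw)),np.cos(np.radians(yaw)),0],[0,0,-1]]).T
    a=np.radians(yaw); T=np.array([[-np.cos(a),-np.sin(a),0],[-np.sin(a),np.cos(a),0],[0,0,-1]])
    d=np.array([x,y,z])-s['tool_pos']; 
    print('t %.2f'%s['clock'],'pos',np.round(s['tool_pos'],4),'F',np.round(s['contact_force'],2),'op',round(float(s['opening'])*88,1),'ff',round(float(s['finger_force']),1))
    print(' turn(units)',np.round(R.from_matrix(Q.T@T).as_rotvec()/np.pi,4),' shift now',np.round(Q.T@d/.025,3),' shift after turn',np.round(T.T@d/.025,3))
if __name__=='__main__':
    a=sys.argv; x,y,w=P[a[1]]; dx=float(a[3])/1000 if len(a)>3 else 0
    go(x+dx*np.cos(np.radians(w)),y+dx*np.sin(np.radians(w)),float(a[2]),w)
E
python3 go.py inL 0.15
python3 -m pendant '[[-0.5,-0.8,0,0,0,-0.033],[-0.5,-0.8,0,0,0,-0.033],[-0.5,-0.9,0,0,0,0],[-0.6,-0.9,0,0,0,0],[-0.6,-0.9,0,0,0,0]]' -0.2 20
python3 go.py inL 0.15
```

```text
t 0.10 pos [0.1671 0.6017 0.238 ] F [ 0.75 -0.22  0.04] op 88.1 ff 0.0
 turn(units) [-0.0005 -0.     -0.0656]  shift now [-20.746 -29.275   3.572]  shift after turn [-14.314 -32.907   3.519]
clock: 0.52
tool_pos: [0.2212, 0.4864, 0.2384]
eef_rot: [0.031, 1.0, -0.0, -0.0]
contact_force: [0.6, 0.4, -0.0]
opening: 0.648
finger_force: 0.0
t 0.52 pos [0.2212 0.4864 0.2384] F [ 0.56  0.4  -0.03] op 57.1 ff 0.0
 turn(units) [-0.0002 -0.0001  0.0006]  shift now [-11.806 -28.464   3.554]  shift after turn [-11.857 -28.445   3.536]
```

```bash
python3 -m pendant '[[-1,-0.8,0,0,0,0],[-1,-0.8,0,0,0,0],[-1,-0.8,0,0,0,0],[-1,-0.8,0,0,0,0],[-1,-0.8,0,0,0,0]]' >/dev/null
python3 -m pendant '[[-1,-0.8,0,0,0,0],[-1,-0.8,0,0,0,0],[-1,-0.8,0,0,0,0],[-1,-0.8,0,0,0,0],[-1,-0.8,0,0,0,0]]' >/dev/null
python3 -m pendant '[[-0.5,-1,0.2,0,0,0],[-0.5,-1,0.2,0,0,0],[-0.2,-1,0.2,0,0,0],[0,-1,0.2,0,0,0],[0,-1,0.2,0,0,0]]' >/dev/null
python3 -m pendant '[[0,-1,0.2,0,0,0],[0,-1,0.2,0,0,0],[0,-1,0.2,0,0,0],[0,-1,0.2,0,0,0],[0,-1,0.2,0,0,0]]' 
python3 go.py inL 0.11
```

```text
clock: 2.18
tool_pos: [0.4715, 0.0197, 0.1883]
eef_rot: [0.032, 0.999, 0.0, -0.0]
contact_force: [0.6, 0.2, -0.4]
opening: 0.397
finger_force: 0.0
t 2.18 pos [0.4715 0.0197 0.1883] F [ 0.62  0.23 -0.41] op 34.9 ff 0.0
 turn(units) [ 0.     -0.0001  0.0004]  shift now [ -0.647 -10.465   3.132]  shift after turn [ -0.659 -10.464   3.133]
```

```bash
python3 -m pendant '[[-0.1,-1,0.2,0,0,0],[-0.1,-1,0.2,0,0,0],[-0.1,-1,0.2,0,0,0],[-0.1,-1,0.2,0,0,0],[-0.1,-1,0.2,0,0,0]]' >/dev/null
python3 -m pendant '[[-0.1,-1,0.4,0,0,0],[0,-1,0.4,0,0,0],[0,-1,0.4,0,0,0],[0,-1,0.4,0,0,0],[0,-0.4,0.4,0,0,0]]' >/dev/null
python3 -m pendant '[[0,0,0,0,0,0],[0,0,0,0,0,0]]' >/dev/null
python3 go.py inL 0.11
python3 - <<'E'
from h import *
s=r.get_state();save('wrist','w1');c=optics.calibration('wrist');print(s['tool_pos'],s['eef_rot'],c)
E
```

```text
t 3.18 pos [ 0.4717 -0.2135  0.1132] F [0.37 0.47 0.37] op 35.2 ff 0.0
 turn(units) [ 0.0004 -0.0004  0.0003]  shift now [-0.05  -1.154  0.125]  shift after turn [-0.051 -1.154  0.127]
[ 0.47168706 -0.21353731  0.11317895] [ 3.17438996e-02  9.99495627e-01  7.18847139e-04 -5.47580662e-04] {'vfov': 61.24216142988174, 'cx': 311.4560655246642, 'cy': 240.78948783365303, 'k1': -0.04411473733052427, 'tool_from_camera': array([[ 1.02417101e-03,  9.52271638e-01,  3.05250190e-01,
         7.93281474e-02],
       [ 9.99999320e-01, -8.05180795e-04, -8.43306545e-04,
        -4.65585854e-04],
       [-5.57275314e-04,  3.05250847e-01, -9.52271815e-01,
        -1.46364095e-01],
       [ 0.00000000e+00,  0.00000000e+00,  0.00000000e+00,
         1.00000000e+00]])}
```

View pics/w1.png

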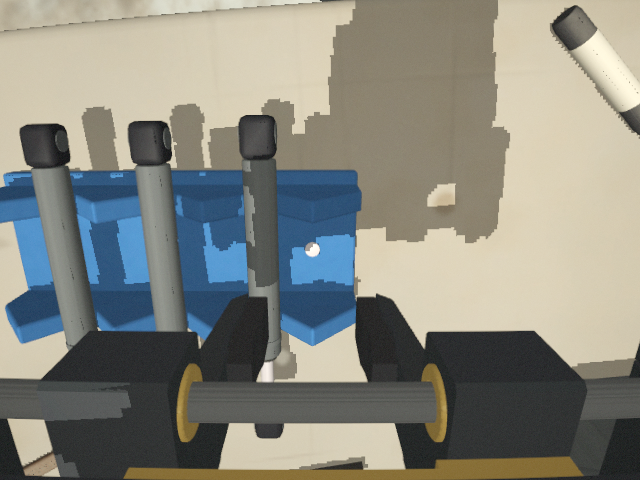

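```bash
cat >> h.py <<'E'
from scipy.spatial.transform import Rotation as R
def wz(u,v,z,pos,q):
    T=np.array(optics.calibration('wrist')['tool_from_camera']);M=R.from_quat(q).as_matrix()
    w=M@T[:3,:3]@ray('wrist',u,v);o=M@T[:3,3]+pos
    return np.round(o+w*(z-o[2])/w[2],4)
E
python3 - <<'E'
from h import *
p=[0.47168706,-0.21353731,0.11317895];q=[3.17438996e-02,9.99495627e-01,7.18847139e-04,-5.47580662e-04]
for n,u,v,z in(('tubeFrontL',264,350,.0455),('tubeRearL',259,157,.0455),('midL',261,250,.0455),('M rear',154,165,.0455),('R rear',50,167,.0455),('bolt',312,250,.01)): print(n,wz(u,v,z,p,q))
E
```

```text
tubeFrontL [ 0.5288 -0.2462  0.0455]
tubeRearL [ 0.4134 -0.2375  0.0455]
midL [ 0.4645 -0.2415  0.0455]
M rear [ 0.4138 -0.2932  0.0455]
R rear [ 0.4109 -0.3497  0.0455]
bolt [ 0.4785 -0.2137  0.01  ]
```

```bash
python3 -m pendant '[[0,-0.6,0,0,0,0],[-0.05,-0.55,0,0,0,0],[0,0,0.7,0,0,0],[0,0,0.7,0,0,0],[0,0,0.7,0,0,0]]' >/dev/null
python3 -m pendant '[[0,0,0.7,0,0,0],[0,0,0.6,0,0,0],[0,0,0,0,0,0]]' 
python3 go.py inL 0.027
```

```text
clock: 3.9
tool_pos: [0.4713, -0.2401, 0.0272]
eef_rot: [0.03, 1.0, 0.001, -0.001]
contact_force: [-1.0, 0.8, -0.7]
opening: 0.399
finger_force: 0.0
t 3.90 pos [ 0.4713 -0.2401  0.0272] F [-0.96  0.83 -0.68] op 35.1 ff 0.0
 turn(units) [ 0.0008 -0.0008  0.0016]  shift now [ 0.005 -0.091  0.009]  shift after turn [ 0.004 -0.091  0.009]
```

```bash
python3 -m pendant '[[0,-0.08,0,0,0,0],[0,0,0,0,0,0],[0,0,0,0,0,0],[0,0,0,0,0,0],[0,0,0,0,0,0]]' -1 40
python3 -m pendant '[[0,0,-0.2,0,0,0],[0,0,-0.5,0,0,0],[0,0,-1,0,0,0],[0,0,-1,0,0,0],[0,0,-0.6,0,0,-0.023]]' 
python3 go.py plate 0.11 -140
```

```text
clock: 4.32
tool_pos: [0.4725, -0.2414, 0.0299]
eef_rot: [0.03, 1.0, 0.002, 0.001]
contact_force: [0.4, 7.9, 1.2]
opening: 0.189
finger_force: 40.0
clock: 4.73
tool_pos: [0.4721, -0.246, 0.1144]
eef_rot: [-0.004, 1.0, -0.001, 0.001]
contact_force: [0.1, -0.3, -1.6]
opening: 0.189
finger_force: 40.0
t 4.73 pos [ 0.4721 -0.246   0.1144] F [ 0.06 -0.28 -1.64] op 16.7 ff 40.0
 turn(units) [-0.0007  0.0009  0.    ]  shift now [ 0.469 10.779  0.151]  shift after turn [ 0.469 10.779  0.175]
```

```bash
python3 -m pendant '[[0.1,0.6,0,0,0,0],[0.1,1,0,0,0,0],[0.1,1,0,0,0,0],[0.1,1,0,0,0,0],[0.07,1,0,0,0,0]]' >/dev/null
python3 -m pendant '[[0,1,0,0,0,0],[0,1,0,0,0,0],[0,1,0.2,0,0,0],[0,1,0.2,0,0,0],[0,1,0.4,0,0,0]]' >/dev/null
python3 -m pendant '[[0,0.8,0.6,0,0,0],[0,0.4,0.6,0,0,0],[0,0,0.6,0,0,0],[0,0,0.3,0,0,0],[0,0,0,0,0,0]]' >/dev/null
python3 go.py plate 0.042 -118
python3 -c "
from h import *
save('scene','s1')
cv2.imwrite('pics/s1c.png',cv2.resize(cv2.imread('pics/s1.png')[150:330,220:420],None,fx=3,fy=3))"
```

```text
t 5.98 pos [0.4569 0.0244 0.0382] F [ 0.04  0.29 -2.38] op 17.1 ff 40.0
 turn(units) [-0.0002 -0.0003  0.0001]  shift now [-0.922 -0.041 -0.152]  shift after turn [-0.922 -0.04  -0.151]
```

View pics/s1c.png

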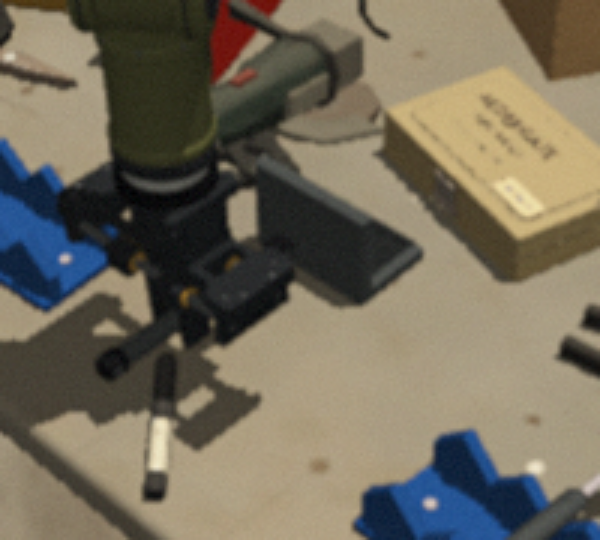

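```bash
f() { grep -E 'tool_pos|contact' ; }
python3 -m pendant '[[-0.3,0,-0.1,0,0,0],[-0.3,0,0,0,0,0],[-0.1,0,0,0,0,0],[0,0,0,0,0,0]]' |f
python3 -m pendant '[[-0.08,0,0,0,0,0],[-0.08,0,0,0,0,0],[0,0,0,0,0,0]]' |f
python3 -m pendant '[[-0.08,0,0,0,0,0],[-0.08,0,0,0,0,0],[0,0,0,0,0,0]]' |f
python3 -m pendant '[[-0.08,0,0,0,0,0],[-0.08,0,0,0,0,0],[0,0,0,0,0,0]]' |f
```

```text
tool_pos: [0.4764, 0.0243, 0.042]
contact_force: [0.0, -0.2, -1.0]
tool_pos: [0.479, 0.0247, 0.0413]
contact_force: [0.4, 0.5, -2.1]
tool_pos: [0.4826, 0.0248, 0.0411]
contact_force: [-0.8, 0.0, -1.7]
tool_pos: [0.4867, 0.0248, 0.0411]
contact_force: [-1.2, -0.0, -1.6]
```

```bash
f() { grep -E 'tool_pos|contact' ; }
python3 -m pendant '[[-0.1,0,0,0,0,0],[-0.1,0,0,0,0,0],[0,0,0,0,0,0]]' |f
python3 -m pendant '[[-0.1,0,0,0,0,0],[-0.1,0,0,0,0,0],[0,0,0,0,0,0],[0,0,0,0,0,0]]' |f
python3 -c "
from h import *
for i in range(4): optics.snapshot('wrist'); print(np.round(r.get_state()['contact_force'],2))"
python3 -m pendant '[[0.4,0,-0.5,0,0,0],[0.9,0,-0.6,0,0,0],[1,0,-1,0,0,0],[0,0,-1,0,0,-0.017],[0,0,0,0,0,0]]' |f
python3 go.py outL 0.11
```

```text
tool_pos: [0.492, 0.0248, 0.0412]
contact_force: [-1.6, -0.6, -1.0]
tool_pos: [0.4967, 0.0248, 0.0412]
contact_force: [-2.1, 0.7, -1.5]
[-1.71  0.06 -1.35]
[-2.63  0.16 -1.32]
[-3.12  0.36 -1.91]
[-3.5  -0.63 -1.99]
tool_pos: [0.4405, 0.0247, 0.122]
contact_force: [1.6, -0.3, -1.5]
t 8.32 pos [0.4405 0.0247 0.122 ] F [ 1.55 -0.28 -1.49] op 16.6 ff 40.0
 turn(units) [0.0002 0.002  0.0004]  shift now [-1.388 11.713  0.495]  shift after turn [-1.374 11.715  0.48 ]
```

```bash
python3 -m pendant '[[0,0.6,0,0,0.002,0],[0,1,0,0,0,0],[0,1,0,0,0,0],[0,1,0,0,0,0],[0,1,0,0,0,0]]' >/dev/null
python3 -m pendant '[[0,1,0,0,0,0],[-0.2,1,0,0,0,0],[-0.2,1,0,0,0,0],[-0.2,1,0,0,0,0],[-0.2,1,0,0,0,0]]' >/dev/null
python3 -m pendant '[[-0.3,1,0.1,0,0,0],[-0.25,0.8,0.1,0,0,0],[0,0.3,0.2,0,0,0],[0,0,0,0,0,0],[0,0,0,0,0,0]]' 
python3 go.py outL 0.11
python3 - <<'E'
from h import *
s=r.get_state();save('wrist','w2');print(s['tool_pos'].tolist() if hasattr(s['tool_pos'],'tolist') else s['tool_pos'],list(s['eef_rot']))
E
```

```text
clock: 9.57
tool_pos: [0.4543, 0.3173, 0.1077]
eef_rot: [-0.031, 1.0, -0.001, -0.004]
contact_force: [0.4, -0.7, -0.9]
opening: 0.19
finger_force: 40.0
t 9.57 pos [0.4543 0.3173 0.1077] F [ 0.38 -0.74 -0.86] op 16.7 ff 40.0
 turn(units) [-0.0005 -0.0023 -0.0003]  shift now [-0.088  0.067 -0.095]  shift after turn [-0.089  0.067 -0.094]
[0.45428003366852315, 0.3172803387586759, 0.1076516928205306] [np.float64(-0.03091329214950903), np.float64(0.9995151239933918), np.float64(-0.0009722099218977054), np.float64(-0.003597232939552098)]
```

View pics/w2.png

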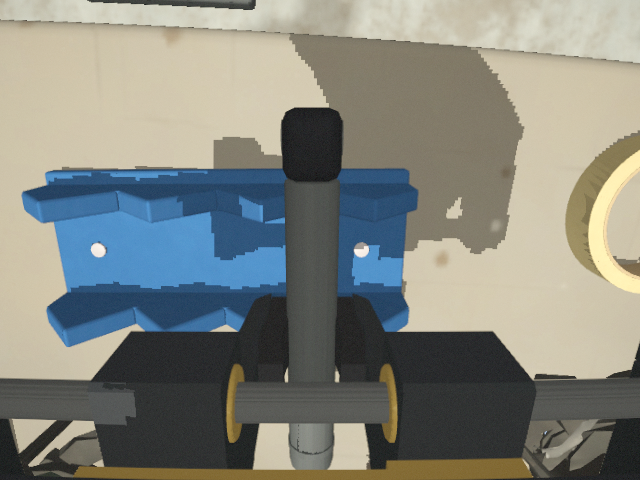

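Run:
```python
from h import *
p=[0.45428,0.31728,0.10765];q=[-0.0309133,0.999515,-0.00097221,-0.0035972]
a,b=wz(98,250,.01,p,q),wz(362,250,.01,p,q);d=b-a
print(a,b,(a+b)/2,np.linalg.norm(d),np.degrees(np.arctan2(-d[0],d[1])))
# rear board tail-side edge and front edge tops
for u,v in((215,205),(120,193),(340,193)):print(wz(u,v,.06,p,q))
# strut tail edge / tube rear
print(wz(312,181,.1077+.0187,p,q),wz(312,109,.1265,p,q))
```

```text
[0.4674 0.1797 0.01  ] [0.4566 0.3493 0.01  ] [0.462  0.2645 0.01  ] 0.1699435200294498 3.643632279169277
[0.4215 0.2674 0.06  ]
[0.4183 0.2206 0.06  ]
[0.4117 0.3281 0.06  ]
[0.3963 0.3136 0.1264] [0.3745 0.3122 0.1265]
```

```bash
python3 -m pendant '[[-0.12,0.08,0.4,0,-0.0023,0],[0,0,0.8,0,0,0],[0,0,0.8,0,0,0],[0,0,0.8,0,0,0],[0,0,0.3,0,0,0]]' >/dev/null
python3 -m pendant '[[0,0,0,0,0,0],[0,0,0,0,0,0]]'
python3 go.py outL 0.027
```

```text
clock: 10.2
tool_pos: [0.4575, 0.3198, 0.0307]
eef_rot: [-0.031, 1.0, -0.0, 0.0]
contact_force: [-0.2, -0.1, -1.5]
opening: 0.188
finger_force: 40.2
t 10.20 pos [0.4575 0.3198 0.0307] F [-0.16 -0.07 -1.51] op 16.6 ff 40.2
 turn(units) [-0.0002  0.0002 -0.0004]  shift now [ 0.047 -0.026  0.147]  shift after turn [ 0.047 -0.026  0.147]
```

```bash
python3 -m pendant '[[0,0,0.05,0,0,0],[0,0,0.06,0,0,0],[0,0,0.03,0,0,0],[0,0,0,0,0,0]]'
python3 -m pendant '[[0,0,0,0,0,0],[0,0,0,0,0,0],[0,0,0,0,0,0],[0,0,0,0,0,0]]' -0.2
python3 -m pendant '[[0,0,-0.2,0,0,0],[0,0,-0.8,0,0,0],[0,0,-1,0,0,0],[0,0,-1,0,0,0],[0,0,-0.6,0,0,0]]'
python3 go.py inM 0.11
```

```text
clock: 10.53
tool_pos: [0.458, 0.3207, 0.0293]
eef_rot: [-0.031, 1.0, 0.0, 0.001]
contact_force: [-3.2, -1.2, 13.0]
opening: 0.19
finger_force: 40.3
clock: 10.87
tool_pos: [0.4576, 0.3204, 0.0274]
eef_rot: [-0.031, 1.0, -0.0, 0.001]
contact_force: [0.3, -0.0, -0.6]
opening: 0.404
finger_force: 0.0
clock: 11.28
tool_pos: [0.458, 0.321, 0.1198]
eef_rot: [-0.031, 1.0, 0.001, 0.001]
contact_force: [0.6, 0.1, 0.3]
opening: 0.405
finger_force: 0.0
t 11.28 pos [0.458  0.321  0.1198] F [0.62 0.12 0.31] op 35.6 ff 0.0
 turn(units) [0.0005 0.0009 0.0403]  shift now [  1.077 -24.77    0.356]  shift after turn [ -2.062 -24.707   0.393]
```

```bash
python3 -m pendant '[[0,-0.6,0,0,0,0.02],[0,-0.7,0,0,0,0.02],[0,-1,0,0,0,0],[0,-1,0,0,0,0],[0,-1,0,0,0,0]]' >/dev/null
python3 -m pendant '[[-0.2,-1,0,0,0,0],[-0.2,-1,0,0,0,0],[-0.2,-1,0,0,0,0],[-0.2,-1,0,0,0,0],[-0.2,-1,0,0,0,0]]' >/dev/null
python3 -m pendant '[[-0.1,-1,0,0,0,0],[-0.1,-1,0,0,0,0],[-0.1,-1,0,0,0,0],[-0.1,-1,0,0,0,0],[-0.1,-1,0,0,0,0]]' >/dev/null
python3 -m pendant '[[-0.1,-1,0,0,0,0],[-0.1,-1,0,0,0,0],[-0.1,-1,0,0,0,0],[-0.1,-1,0,0,0,0],[-0.1,-1,0,0,0,0]]' >/dev/null
python3 -m pendant '[[0,-1,0,0,0,0],[0,-1,0,0,0,0],[0,-1,0,0,0,0],[0,-0.6,0,0,0,0],[0,0,0,0,0,0]]' >/dev/null
python3 go.py inM 0.11
```

```text
t 13.37 pos [ 0.4727 -0.2588  0.1174] F [ 0.61 -0.82 -1.06] op 35.1 ff 0.0
 turn(units) [-0.0009  0.0002 -0.0018]  shift now [ 0.01 -1.6   0.3 ]  shift after turn [ 0.019 -1.6    0.295]
```

```bash
python3 -m pendant '[[0,-0.8,0,0,0,-0.0015],[0,-0.76,0,0,0,0],[0,0,0.4,0,0,0],[0,0,0.8,0,0,0],[0,0,0.8,0,0,0]]' >/dev/null
python3 -m pendant '[[0,0,0.8,0,0,0],[0,0,0.5,0,0,0],[0,0,0.25,0,0,0],[0,0,0,0,0,0]]' 
python3 go.py inM 0.028
```

```text
clock: 14.12
tool_pos: [0.4712, -0.2906, 0.0273]
eef_rot: [0.028, 1.0, 0.001, -0.001]
contact_force: [-0.4, -0.6, 0.2]
opening: 0.397
finger_force: 0.0
t 14.12 pos [ 0.4712 -0.2906  0.0273] F [-0.41 -0.55  0.19] op 35.0 ff 0.0
 turn(units) [ 0.0007 -0.0005  0.0025]  shift now [ 0.044 -0.329 -0.031]  shift after turn [ 0.041 -0.329 -0.03 ]
```

```bash
python3 -m pendant '[[0,-0.15,0,0,0,0.0025],[0,-0.15,0,0,0,0],[0,0,0,0,0,0]]' |grep -E 'pos|cont'
python3 -m pendant '[[0,0,0,0,0,0],[0,0,0,0,0,0],[0,0,0,0,0,0],[0,0,0,0,0,0]]' -1 40
python3 -m pendant '[[0,0,-0.2,0,0,0],[0,0,-0.5,0,0,0],[0,0,-1,0,0,0],[0,0,-1,0,0,0],[0,0,-0.6,0,0,-0.023]]' 
python3 go.py plate 0.11 -140
```

```text
tool_pos: [0.4716, -0.3018, 0.0296]
contact_force: [-0.4, -0.6, 0.5]
clock: 14.7
tool_pos: [0.4717, -0.2973, 0.0291]
eef_rot: [0.032, 0.999, 0.002, 0.001]
contact_force: [-0.0, 6.4, 4.0]
opening: 0.187
finger_force: 40.0
clock: 15.12
tool_pos: [0.4716, -0.301, 0.1135]
eef_rot: [-0.003, 1.0, -0.001, 0.001]
contact_force: [1.2, -0.1, -2.0]
opening: 0.189
finger_force: 40.0
t 15.12 pos [ 0.4716 -0.301   0.1135] F [ 1.23 -0.1  -1.97] op 16.6 ff 40.0
 turn(units) [-0.0005  0.0008 -0.0009]  shift now [ 0.468 12.979  0.117]  shift after turn [ 0.429 12.98   0.14 ]
```

```bash
f() { grep -E 'tool_pos|contact' ; }
python3 -m pendant '[[0.1,0.6,0,0,0,0],[0.1,1,0,0,0,0],[0.1,1,0,0,0,0],[0.1,1,0,0,0,0],[0.05,1,0,0,0,0]]' >/dev/null
python3 -m pendant '[[0,1,0,0,0,0],[0,1,0,0,0,0],[0,1,0,0,0,0],[0,1,0,0,0,0],[0,1,0,0,0,0]]' >/dev/null
python3 -m pendant '[[0,1,0.2,0,0,0],[0,1,0.4,0,0,0],[0,1,0.6,0,0,0],[0,0.4,0.6,0,0,0],[0,0,0.6,0,0,0]]' >/dev/null
python3 -m pendant '[[0,0,0.3,0,0,0],[0,0,0,0,0,0],[0,0,0,0,0,0]]' |f
python3 go.py plate 0.042 -118
```

```text
tool_pos: [0.458, 0.0238, 0.0438]
contact_force: [0.4, -0.7, -1.7]
t 16.62 pos [0.458  0.0238 0.0438] F [ 0.4  -0.67 -1.73] op 16.8 ff 40.0
 turn(units) [-0.0002  0.0002 -0.0013]  shift now [-0.879 -0.012  0.074]  shift after turn [-0.879 -0.015  0.073]
```

```bash
f() { grep -E 'tool_pos|contact' ; }
python3 -m pendant '[[-0.3,0,0,0,0,0],[-0.3,0,0,0,0,0],[-0.1,0,0,0,0,0],[0,0,0,0,0,0]]' |f
python3 -m pendant '[[-0.08,0,0,0,0,0],[-0.08,0,0,0,0,0],[0,0,0,0,0,0]]' |f
python3 -m pendant '[[-0.08,0,0,0,0,0],[-0.08,0,0,0,0,0],[0,0,0,0,0,0]]' |f
python3 -m pendant '[[-0.08,0,0,0,0,0],[-0.08,0,0,0,0,0],[0,0,0,0,0,0],[0,0,0,0,0,0]]' |f
```

```text
tool_pos: [0.4777, 0.0245, 0.0443]
contact_force: [-0.2, 0.1, -1.5]
tool_pos: [0.48, 0.0247, 0.0438]
contact_force: [0.2, -0.6, -1.1]
tool_pos: [0.4824, 0.0245, 0.0435]
contact_force: [-3.8, -0.2, -1.5]
tool_pos: [0.4867, 0.0245, 0.0435]
contact_force: [-3.7, 0.8, -2.0]
```

```bash
f() { grep -E 'tool_pos|contact' ; }
python3 -m pendant '[[-0.1,0,0,0,0,0],[-0.12,0,0,0,0,0],[0,0,0,0,0,0],[0,0,0,0,0,0]]' |f
python3 -c "
from h import *
for i in range(3): optics.snapshot('wrist'); print(np.round(r.get_state()['contact_force'],2))"
python3 -m pendant '[[0.3,0,-0.5,0,0,0],[0.8,0,-0.6,0,0,0],[1,0,-1,0,0,0],[0,0,-1,0,0,-0.018],[0,0,0,0,0,0]]' |f
python3 go.py outM 0.11
```

```text
tool_pos: [0.4916, 0.0245, 0.0435]
contact_force: [-5.9, -0.6, -2.5]
[-6.15  0.65 -2.12]
[-4.71 -0.72 -1.62]
[-5.34  1.17 -1.12]
tool_pos: [0.4427, 0.0248, 0.1246]
contact_force: [1.3, 0.7, -1.4]
t 18.68 pos [0.4427 0.0248 0.1246] F [ 1.27  0.68 -1.42] op 16.5 ff 40.0
 turn(units) [0.0003 0.0028 0.0004]  shift now [-1.293  9.471  0.603]  shift after turn [-1.287  9.473  0.583]
```

```bash
sed -i 's/outL=(.4564,.3191,3.6),outM=(.4599,.2632,3.6),outR=(.4634,.2073,3.6)/outL=(.4573,.3197,3.6),outM=(.4609,.2638,3.6),outR=(.4644,.2079,3.6)/' go.py
python3 -m pendant '[[0,0.6,0,0,0.0005,0],[0,1,0,0,0,0],[0,1,0,0,0,0],[0,1,0,0,0,0],[-0.2,1,0,0,0,0]]' >/dev/null
python3 -m pendant '[[-0.2,1,0,0,0,0],[-0.2,1,0,0,0,0],[-0.2,1,0,0,0,0],[-0.2,1,0.2,0,0,0],[-0.3,0.6,0.2,0,0,0]]' >/dev/null
python3 -m pendant '[[0,0.2,0.1,0,0,0],[0,0,0,0,0,0],[0,0,0,0,0,0],[0,0,0,0,0,0]]' >/dev/null
python3 go.py outM 0.11
```

```text
t 19.85 pos [0.4584 0.2592 0.1085] F [-0.31 -0.15 -1.4 ] op 16.3 ff 40.0
 turn(units) [-0.0005 -0.0003 -0.0009]  shift now [-0.11   0.179 -0.058]  shift after turn [-0.11   0.179 -0.058]
```

```bash
python3 -m pendant '[[-0.11,0.18,0,0,0,-0.0005],[0,0,0.5,0,0,0],[0,0,0.8,0,0,0],[0,0,0.8,0,0,0],[0,0,0.8,0,0,0]]' >/dev/null
python3 -m pendant '[[0,0,0.2,0,0,0],[0,0,0,0,0,0],[0,0,0,0,0,0]]' >/dev/null
python3 go.py outM 0.0285
```

```text
t 20.52 pos [0.461  0.2653 0.0317] F [-0.22  0.29 -1.73] op 16.5 ff 40.0
 turn(units) [-0.0001 -0.0001  0.0001]  shift now [ 0.009 -0.061  0.129]  shift after turn [ 0.009 -0.061  0.129]
```

```bash
python3 -m pendant '[[0,-0.04,0.06,0,0,0],[0,0,0.06,0,0,0],[0,0,0.03,0,0,0],[0,0,0,0,0,0]]'
python3 -m pendant '[[0,0,0,0,0,0],[0,0,0,0,0,0],[0,0,0,0,0,0],[0,0,0,0,0,0]]' -0.2
python3 -m pendant '[[0,0,-0.2,0,0,0],[0,0,-0.8,0,0,0],[0,0,-1,0,0,0],[0,0,-1,0,0,0],[0,0,-0.6,0,0,0]]' | grep -E 'cont|finger'
python3 go.py inR 0.11
```

```text
clock: 20.85
tool_pos: [0.4616, 0.2649, 0.029]
eef_rot: [-0.032, 0.999, 0.0, 0.001]
contact_force: [-2.2, -1.2, 9.0]
opening: 0.191
finger_force: 40.1
clock: 21.18
tool_pos: [0.461, 0.2649, 0.0276]
eef_rot: [-0.032, 0.999, 0.0, -0.0]
contact_force: [0.0, -0.7, -0.3]
opening: 0.397
finger_force: 0.0
contact_force: [0.2, 0.5, -0.7]
finger_force: 0.0
t 21.60 pos [0.4614 0.2651 0.1198] F [ 0.19  0.45 -0.67] op 35.0 ff 0.0
 turn(units) [0.0004 0.0004 0.0408]  shift now [  1.365 -24.759   0.358]  shift after turn [ -1.814 -24.73    0.39 ]
```

```bash
python3 -m pendant '[[0,-0.6,0,0,0,0.02],[0,-0.7,0,0,0,0.02],[0,-1,0,0,0,0],[0,-1,0,0,0,0],[0,-1,0,0,0,0]]' >/dev/null
python3 -m pendant '[[-0.2,-1,0,0,0,0],[-0.2,-1,0,0,0,0],[-0.2,-1,0,0,0,0],[-0.2,-1,0,0,0,0],[-0.2,-1,0,0,0,0]]' >/dev/null
python3 -m pendant '[[-0.1,-1,0,0,0,0],[-0.1,-1,0,0,0,0],[-0.1,-1,0,0,0,0],[-0.1,-1,0,0,0,0],[-0.1,-1,0,0,0,0]]' >/dev/null
python3 -m pendant '[[-0.1,-1,0,0,0,0],[-0.1,-1,0,0,0,0],[0,-1,0,0,0,0],[0,-1,0,0,0,0],[0,-1,0,0,0,0]]' >/dev/null
python3 -m pendant '[[0,-1,0,0,0,0],[0,-1,0,0,0,0],[0,-1,0,0,0,0],[0,-1,0,0,0,0],[0,-0.8,0,0,0,0]]' >/dev/null
python3 -m pendant '[[0,-0.5,0,0,0,0],[0,0,0,0,0,0],[0,0,0,0,0,0],[0,0,0,0,0,0]]' >/dev/null
python3 go.py inR 0.11
```

```text
t 24.02 pos [ 0.4679 -0.3498  0.1169] F [-0.25 -0.34  0.22] op 35.1 ff 0.0
 turn(units) [ 0.0006 -0.0006  0.0012]  shift now [ 0.032 -0.201  0.275]  shift after turn [ 0.032 -0.201  0.275]
```

```bash
python3 -m pendant '[[0,-0.18,0,0,0,0.001],[0,0,0.4,0,0,0],[0,0,0.8,0,0,0],[0,0,0.8,0,0,0],[0,0,0.8,0,0,0]]' >/dev/null
python3 -m pendant '[[0,0,0.5,0,0,0],[0,0,0.25,0,0,0],[0,0,0,0,0,0],[0,0,0,0,0,0]]' >/dev/null 
python3 go.py inR 0.0285
```

```text
t 24.77 pos [ 0.4682 -0.3561  0.0288] F [-0.33 -0.48  0.47] op 35.0 ff 0.0
 turn(units) [ 0.     -0.0001 -0.    ]  shift now [0.06  0.046 0.012]  shift after turn [0.06  0.046 0.012]
```

```bash
f() { grep -E 'tool_pos|contact' ; }
python3 -m pendant '[[0,0.08,0,0,0,0],[0,0,0,0,0,0],[0,0,0,0,0,0],[0,0,0,0,0,0],[0,0,0,0,0,0]]' -1 40
python3 -m pendant '[[0,0,-0.2,0,0,0],[0,0,-0.5,0,0,0],[0,0,-1,0,0,0],[0,0,-1,0,0,0],[0,0,-0.6,0,0,-0.023]]' |f
python3 go.py plate 0.11 -140
python3 -m pendant '[[0.1,0.6,0,0,0,0],[0.1,1,0,0,0,0],[0.1,1,0,0,0,0],[0.05,1,0,0,0,0],[0,1,0,0,0,0]]' >/dev/null
python3 -m pendant '[[0,1,0,0,0,0],[0,1,0,0,0,0],[0,1,0,0,0,0],[0,1,0,0,0,0],[0,1,0,0,0,0]]' >/dev/null
python3 -m pendant '[[0,1,0,0,0,0],[0,1,0,0,0,0],[0,1,0.2,0,0,0],[0,1,0.4,0,0,0],[0,1,0.6,0,0,0]]' >/dev/null
python3 -m pendant '[[0,0.5,0.6,0,0,0],[0,0,0.6,0,0,0],[0,0,0.3,0,0,0],[0,0,0,0,0,0],[0,0,0,0,0,0]]' |f
python3 go.py plate 0.042 -118
```

```text
clock: 25.18
tool_pos: [0.4688, -0.3532, 0.0294]
eef_rot: [0.032, 0.999, 0.0, 0.0]
contact_force: [0.5, 4.9, 6.6]
opening: 0.191
finger_force: 40.1
tool_pos: [0.4686, -0.3555, 0.1142]
contact_force: [1.2, 0.1, -1.0]
t 25.60 pos [ 0.4686 -0.3555  0.1142] F [ 1.25  0.07 -1.03] op 16.7 ff 40.0
 turn(units) [-0.0008  0.0004 -0.0006]  shift now [ 0.317 15.158  0.127]  shift after turn [ 0.29  15.158  0.166]
tool_pos: [0.4568, 0.0221, 0.044]
contact_force: [0.4, -0.3, -1.1]
t 27.27 pos [0.4568 0.0221 0.044 ] F [ 0.45 -0.32 -1.1 ] op 17.0 ff 40.0
 turn(units) [-0.0003 -0.0002 -0.0009]  shift now [-0.931  0.052  0.079]  shift after turn [-0.931  0.049  0.08 ]
```

Third is by elimination the firm one; I confirm it by pressing.

```bash
f() { grep -E 'tool_pos|contact' ; }
python3 -m pendant '[[-0.3,0.05,0,0,0,0],[-0.3,0,0,0,0,0],[-0.14,0,0,0,0,0],[0,0,0,0,0,0]]' |f
python3 -m pendant '[[-0.08,0,0,0,0,0],[-0.08,0,0,0,0,0],[0,0,0,0,0,0]]' |f
python3 -m pendant '[[-0.08,0,0,0,0,0],[-0.08,0,0,0,0,0],[0,0,0,0,0,0]]' |f
python3 -m pendant '[[-0.08,0,0,0,0,0],[-0.08,0,0,0,0,0],[0,0,0,0,0,0],[0,0,0,0,0,0]]' |f
python3 -m pendant '[[0.3,0,-0.5,0,0,0],[0.6,0,-0.6,0,0,0],[0.9,0,-1,0,0,0],[0,0,-1,0,0,-0.018],[0,0,0,0,0,0]]' |f
python3 go.py outR 0.11
```

```text
tool_pos: [0.4774, 0.0244, 0.0443]
contact_force: [0.0, 0.9, -1.8]
tool_pos: [0.4794, 0.0245, 0.0437]
contact_force: [-0.3, 0.4, -1.2]
tool_pos: [0.4821, 0.0244, 0.0435]
contact_force: [-1.7, -1.5, -1.8]
tool_pos: [0.4839, 0.0242, 0.0431]
contact_force: [-6.0, 0.7, -1.4]
tool_pos: [0.4432, 0.0244, 0.1243]
contact_force: [0.6, 0.1, -1.7]
t 28.85 pos [0.4432 0.0244 0.1243] F [ 0.56  0.11 -1.7 ] op 17.0 ff 40.0
 turn(units) [0.0001 0.0015 0.0009]  shift now [-1.326  7.267  0.583]  shift after turn [-1.308  7.272  0.574]
```

```bash
python3 -m pendant '[[0,0.6,0,0,0,0],[0,1,0,0,0,0],[-0.2,1,0,0,0,0],[-0.2,1,0,0,0,0],[-0.3,1,0,0,0,0]]' >/dev/null
python3 -m pendant '[[-0.3,1,0.2,0,0,0],[-0.3,1,0.2,0,0,0],[0,0.6,0.1,0,0,0],[0,0,0,0,0,0],[0,0,0,0,0,0]]' >/dev/null
python3 -m pendant '[[0,0,0,0,0,0],[0,0,0,0,0,0]]' >/dev/null
python3 go.py outR 0.11
```

```text
t 29.85 pos [0.4633 0.2042 0.1085] F [ 1.11 -0.23 -1.85] op 16.3 ff 40.0
 turn(units) [-0.0004 -0.0003 -0.0005]  shift now [-0.055  0.146 -0.059]  shift after turn [-0.055  0.146 -0.059]
```

```bash
python3 -m pendant '[[-0.05,0.14,0,0,0,0],[0,0,0.5,0,0,0],[0,0,0.8,0,0,0],[0,0,0.8,0,0,0],[0,0,0.8,0,0,0]]' >/dev/null
python3 -m pendant '[[0,0,0.2,0,0,0],[0,0,0,0,0,0],[0,0,0,0,0,0]]' >/dev/null
python3 go.py outR 0.0285
python3 -m pendant '[[0,0,0.06,0,0,0],[0,0,0.06,0,0,0],[0,0,0.03,0,0,0],[0,0,0,0,0,0]]'
python3 -m pendant '[[0,0,0,0,0,0],[0,0,0,0,0,0],[0,0,0,0,0,0],[0,0,0,0,0,0]]' -0.2
python3 -m pendant '[[0,0,-0.2,0,0,0],[0,0,-0.8,0,0,0],[0,0,-1,0,0,0],[0,0,-1,0,0,0],[0,0,-0.8,0,0,0]]' | grep -E 'cont|finger'
python3 -m pendant '[[0,-1,-0.5,0,0,0],[0,-1,-0.5,0,0,0],[0,-1,-0.5,0,0,0],[0,-1,0,0,0,0],[0,-1,0,0,0,0]]' >/dev/null
python3 -m pendant '[[0,-1,0,0,0,0],[0,-1,0,0,0,0],[0,-1,0,0,0,0],[0,-1,0,0,0,0],[0,-1,0,0,0,0]]' >/dev/null
python3 -m pendant '[[0,0,0,0,0,0],[0,0,0,0,0,0],[0,0,0,0,0,0]]' >/dev/null
python3 go.py outR 0.11
python3 - <<'E'
from h import *
im,_=save('top','t2')
cv2.imwrite('pics/t2c.png',np.hstack([cv2.resize(im[225:345,130:275],None,fx=4,fy=4,interpolation=cv2.INTER_CUBIC),cv2.resize(im[225:345,275:320],None,fx=4,fy=4)]))
E
```

```text
t 30.52 pos [0.4643 0.2094 0.0315] F [-0.   -0.93 -1.86] op 17.1 ff 40.0
 turn(units) [-0.     -0.0001  0.0001]  shift now [-0.001 -0.059  0.119]  shift after turn [-0.001 -0.059  0.119]
clock: 30.85
tool_pos: [0.4648, 0.2089, 0.0293]
eef_rot: [-0.031, 1.0, -0.0, 0.001]
contact_force: [-1.3, -2.4, 10.8]
opening: 0.19
finger_force: 40.1
clock: 31.18
tool_pos: [0.4643, 0.2098, 0.0276]
eef_rot: [-0.032, 0.999, 0.0, -0.0]
contact_force: [-0.3, -0.2, 0.2]
opening: 0.399
finger_force: 0.0
contact_force: [0.1, -0.7, -0.7]
finger_force: 0.0
t 32.68 pos [ 0.48   -0.0391  0.1601] F [-0.43  0.83 -0.65] op 35.3 ff 0.0
 turn(units) [ 0.0003 -0.0001  0.0005]  shift now [-0.011  9.899  2.012]  shift after turn [3.000e-03 9.901e+00 2.004e+00]
```

View pics/t2c.png

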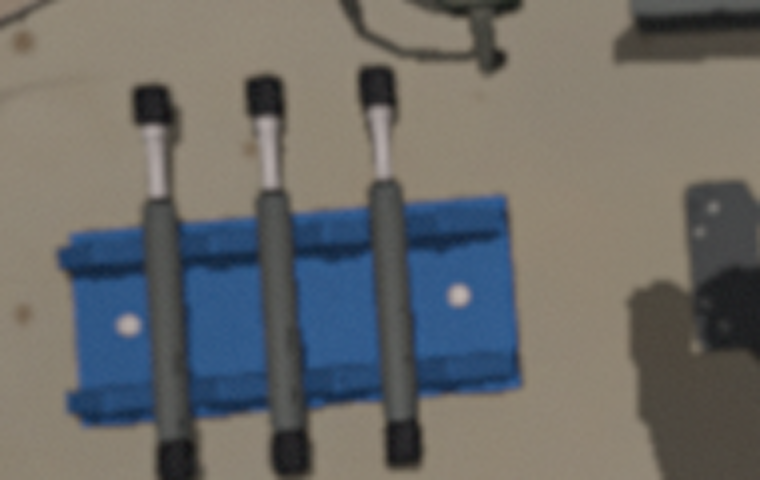

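Run:
```python
from h import *
from go import P
A=lambda p,z:onz('top',130+p[0]/4,225+p[1]/4,z)
D=np.load('pics/t2.npy');T=np.array(optics.calibration('top')['cam_to_world'])
for n,f,b in(('outL',(152,86),(177,441)),('outM',(264,76),(290,433)),('outR',(377,67),(403,424))):
    f,b=A(f,.0455),A(b,.0455);m=b+(f-b)*58/176;x,y,w=P[n];a=np.radians(w);d=m[:2]-[x,y]
    print(n,m.round(4),'along/across mm',np.round(1e3*np.array([d@[np.cos(a),np.sin(a)],d@[-np.sin(a),np.cos(a)]]),1),'len',np.linalg.norm(f-b).round(4))
for p in((157,215),(171,400),(270,210),(285,390),(383,200),(398,380)):
    u,v=int(130+p[0]/4+.5),int(225+p[1]/4+.5);z=[(T[:3,:3]@(ray('top',u+k,v)*D[v,u+k])+T[:3,3])[2] for k in(-1,0,1)];print(p,np.round(z,4))
```

```text
outL [0.4555 0.3176 0.0455] along/across mm [-1.9 -2. ] len 0.1758
outM [0.4583 0.2622 0.0455] along/across mm [-2.7 -1.4] len 0.177
outR [0.4614 0.2065 0.0455] along/across mm [-3.1 -1.2] len 0.1772
(157, 215) [0.0503 0.057  0.0525]
(171, 400) [0.0573 0.0559 0.051 ]
(270, 210) [0.0558 0.0551 0.0529]
(285, 390) [0.0521 0.0518 0.0533]
(383, 200) [0.0523 0.0566 0.0535]
(398, 380) [1.251  0.0498 0.0541]
```

```bash
python3 -c "
from h import *
print(r.finish_job())"
```

```text
the job is handed in; nothing more can be done
None
```

The three struts lie in the left-hand rack as soft, medium and firm from left to right, each fully down in its notches and within about 3 mm of central, with the other tools not touched; the job is handed in after about 33 s of the 72 s.

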